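# Set up the soldering corner from the tidied pile

## Task

The soldering things were piled up to clear the bench; take the pile apart from the top and set each one down where it is used: the white flux jar in the smaller of the two round wooden holders, the round solder tin in the larger one, the steel bench block flat inside the lip of its square rubber base, and the fire brick lying flat and centred on the black turntable. Keep everything upright, set things down rather than dropping them, and leave the dropper bottle and the tweezers where they are.

Things in the scene. Friction and masses are not known exactly. Their poses are not given: they have to be found in the camera images.
- flux_jar: small round white screw jar, top of the pile at the start. 29 mm tall; body 45 mm across for the lower 16 mm, lid 48 mm across above that. Loose, about 0.09 kg. Origin: centre of its underside, z up. It belongs in jar_holder
- solder_tin: round straw-coloured tin with a slip lid (it does not come off), second from the top. 27 mm tall; 54 mm across for the lower 16 mm, lid 56 mm across above that. Loose, about 0.09 kg. Origin: centre of its underside, z up. It belongs in tin_holder
- steel_block: square grey steel bench block 56 x 56 x 12 mm, under the tin and on the brick. Loose, about 0.31 kg. Origin: centre of its underside, x and y along its sides, z up. It belongs on block_base
- fire_brick: brown insulating fire brick, bottom of the pile, standing on the bench: 58 mm along its x, 100 mm along its y, 44 mm tall. Loose, about 0.36 kg. Origin: centre of its underside, z up. It belongs on turntable; take it across the 58 mm
- jar_holder: smaller turned round holder of dark wood, fixed to the bench, 80 mm across, 16 mm high. Its well: floor 6 mm above the bench, 52 mm across up to 10 mm, then dished, widening to 66 mm at the rim. Origin: centre of its underside, z up. A seated jar stands with its underside on the floor, 6 mm above the origin
- tin_holder: larger turned round holder of dark wood, fixed to the bench, 104 mm across, 16 mm high. Its well: floor 6 mm above the bench, 66 mm across up to 10 mm, then dished, widening to 80 mm at the rim. Origin: centre of its underside, z up. A seated tin stands with its underside 6 mm above the origin
- block_base: square base of black rubber, fixed to the bench, 86 x 86 mm, with a 68 x 68 mm seat 8 mm above the bench inside a lip 3.5 mm higher (11.5 mm above the bench). Origin: centre of its underside, x and y along its sides, z up. The block's sides go along the lip's sides (any quarter turn)
- turntable: black round turntable with thin wires across its top, its foot fixed to the bench, 113 mm across; the flat top of its disc is 29 mm above the bench and turns freely about the upright axis through the centre. Origin: on that axis, at bench height, z up. The brick (whose corners just reach the disc's edge) may lie on it in any direction
- dropper: bystander: dropper bottle, 30 mm across, 93 mm tall, standing loose near the front edge. Origin: centre of its underside
- tweezers: bystander: dark steel tweezers, 19 x 173 x 9 mm, lying loose on the right of the work, long side along their y, beside the foot of a stand with a thin fixed chrome pole (11 mm thick, 0.68 m tall, at x 0.59, y -0.05: keep the wrist clear of it). Origin: centre of the underside

How it is judged:
By the outcome, as a careful person would: the job done as asked, in the order asked, and still so for the second after the job is handed in, with the robot touching nothing.
It also fails if it takes over 106 s, if anything falls off the work surface, if the arm or the gripper's body presses on something with over 40 N, if the wrist force passes 120 N, or if a joint passes its speed limit or range.

## Robot

A 6-joint arm with a two-finger parallel gripper is mounted at the origin on a cart in front of the work surface, level with it; the furniture and walls round the work are solid. World frame = base frame: x ahead of the robot, y to its left, z up, the work surface at z = 0. Lengths are in m, angles in rad, forces in N, time in s.
With the tool pointing down it reaches from about 0.35 to 0.975 m from the base axis. Payload 7.1 kg.
Tool frame: the origin (TCP) lies between the finger pads; the fingertips stand 11 mm ahead of it and the grasp point (between the pads) lies 8 mm behind it; z points along the fingers, y is the line along which they close (so a half turn about z gives the same grasp; the last joint's range is limited). The gripper opens to 88 mm and grips with 3 to 60 N. Pads are 20 mm wide; open, the fingers measure 115 mm over their backs; the gripper's body (75 mm by 178 mm) begins 61 mm behind the grasp point.
Start: joints at [1.084, 0.423, 1.63, -0, 1.089, -0.019], TCP at [0.282, 0.558, 0.234] pointing down, gripper open.
Joint ranges: [-3, 3], [-0.9, 2.11], [0.09, 2.58], [-1.31, 4.45], [0.11, 2.69], [-2.54, 2.54]. Speed limits (rad/s): [2.39, 2.39, 3.01, 3.14, 3.14, 3.14].

## Interface

Orientations are given as a unit quaternion [w, x, y, z].
In Python, from rig import r gives the robot as it stands.
- The arm moves only by the tool apply_moves, never from a script. Its arguments are lists of equal length, an entry for each row: "gripper": the opening, from 0 (shut) to 1 (fully open); "dp": the shift along the tool's x, y, z in m, a list of three; "dr": the turn, a rotation vector about the tool's x, y, z in degrees, a list of three. In form: {"gripper": [gripper, ...], "dp": [[dx, dy, dz], ...], "dr": [[rx, ry, rz], ...]}. A call has 1 to 5 rows; each row is the pose to reach, as a shift and turn from the pose commanded when the call began, along the tool's axes at that moment; what a row does not reach only later rows make up. A row lasts 1/8 s, in which the tool goes at most 62.5 mm and 10.7 degrees, less where a joint would pass 70% of its speed; a pose out of reach is approached as far as the arm can. A call with a gripper value outside its range is refused whole. The fingers move at their own pace and stop on an object; "force" is the grip in N (left out, the last holds). Time passes only in rows, so rows that repeat a pose let the fingers close. It gives the time, the measured TCP pose, the force, the opening and the grip force at its end, in the units of the state.
- r.get_obs(): the state, without advancing time (a new reading comes with each control period).
- r.capture(name): name is "side" or "top"; returns the picture (420x560x3 uint8, red, green, blue); there is no depth.
- r.get_calibration(name): a dict with "intrinsics" (3x3 intrinsics, pixels), "distortion" ([k1, k2, p1, p2, k3] as OpenCV has them; the pictures are not rectified), "world_from_camera" (4x4, takes a point from camera to world coordinates). Camera axes: x right, y up, looking along -z (the intrinsics and any distortion apply to the point x, -y, -z); pixel columns grow to the right and rows downward; lengths in m; the calibration is good to about 2 mm. A picture is of the moment at which its call begins. get_calibration takes no time and is no camera call.
- r.hand_in(): hands the job in; it is judged then, once.
The state is a dict: "time": time; "q": joint angles; "joint_velocities": joint speeds; "joint_torque": joint torques, N m; "eef_pos": TCP position; "tcp_rot": TCP orientation; "force": force on the tool from outside, world axes, zero at the start; "ft_torque": the same for the moment, N m; "grip_width": finger opening in m; "grip_force": force on a finger pad.
Only numpy, scipy, OpenCV 4.12 (cv2) and the standard library are available. Lean on these libraries where they do the work, as an engineer would, in place of code of your own. Each camera call takes 0.05 s, during which the arm holds its last target. There are 200 camera calls.

## Working session

There is one attempt and no reset: what is moved stays moved. The work goes in short steps, Python scripts to look and compute and a tool call to move; the robot and the scene stay as the last step left them, time stands still between calls to the robot, and variables do not carry over. Pictures are saved under pics/ and viewed, at most 14 in all, crops included, and the job is handed in when it is done.

Besides the shell and the picture viewer there is one more tool, called after ">>>" as a command line: name --argument value ..., lists and objects as JSON in quotes. apply_moves: Moves the arm, as the interface text tells. Its arguments: {"type":"object","properties":{"gripper":{"type":"array","items":{"type":"number"}},"dp":{"type":"array","items":{"type":"array","items":{"type":"number"}}},"dr":{"type":"array","items":{"type":"array","items":{"type":"number"}}},"force":{"type":"number"}},"required":["gripper","dp","dr"]}

```bash
ls; mkdir -p pics
python3 - <<'E'
from rig import r
import cv2,numpy as np
np.set_printoptions(precision=4,suppress=True)
for n in ("top","side"):
    cv2.imwrite(f"pics/{n}0.png",cv2.cvtColor(r.capture(n),cv2.COLOR_RGB2BGR))
    c=r.get_calibration(n);print(n,c)
o=r.get_obs();print({k:o[k] for k in("time","eef_pos","tcp_rot","grip_width","force")})
E
```

```text
pics
top {'intrinsics': array([[470.2607,   0.    , 276.8606],
       [  0.    , 470.2607, 212.2802],
       [  0.    ,   0.    ,   1.    ]]), 'distortion': array([0.0149, 0.    , 0.    , 0.    , 0.    ]), 'world_from_camera': array([[-0.0122,  0.9981, -0.0596,  0.4388],
       [-0.9999, -0.0128, -0.0105,  0.1042],
       [-0.0113,  0.0595,  0.9982,  1.0464],
       [ 0.    ,  0.    ,  0.    ,  1.    ]])}
side {'intrinsics': array([[406.2588,   0.    , 285.9828],
       [  0.    , 406.2588, 209.8672],
       [  0.    ,   0.    ,   1.    ]]), 'distortion': array([0.0128, 0.    , 0.    , 0.    , 0.    ]), 'world_from_camera': array([[ 0.9992, -0.0336,  0.0213,  0.5225],
       [ 0.0346,  0.4706, -0.8817, -0.657 ],
       [ 0.0196,  0.8817,  0.4714,  0.4788],
       [ 0.    ,  0.    ,  0.    ,  1.    ]])}
{'time': 0.1, 'eef_pos': array([0.2816, 0.5574, 0.233 ]), 'tcp_rot': array([-0.0002,  0.2318,  0.9728, -0.0007]), 'grip_width': 0.08780118644992613, 'force': array([0.116 , 0.4352, 0.437 ])}
```

View pics/top0.png

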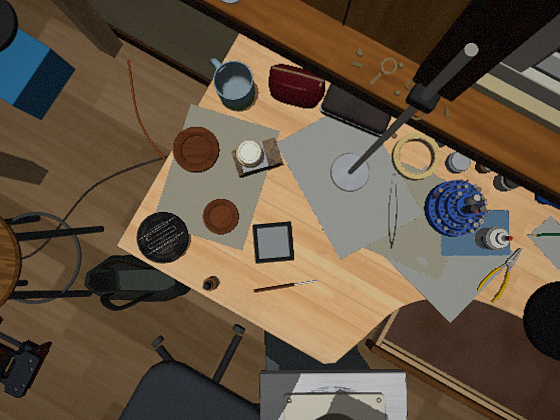

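View pics/side0.png

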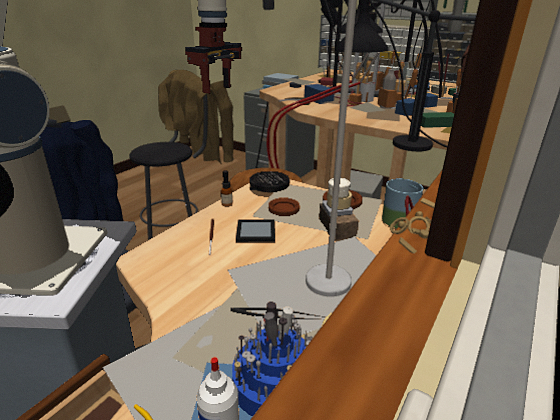

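Run:
```python
import cv2
a=cv2.imread("pics/top0.png")[115:270,130:310]
cv2.imwrite("pics/top0c.png",cv2.resize(a,None,fx=4,fy=3.8709,interpolation=cv2.INTER_CUBIC) if 0 else cv2.resize(a[:150],None,fx=4,fy=4,interpolation=cv2.INTER_CUBIC))
a=cv2.imread("pics/side0.png")[160:260,220:420]
cv2.imwrite("pics/side0c.png",cv2.resize(a,None,fx=4,fy=4,interpolation=cv2.INTER_CUBIC))
```

```text
(no output)
```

View pics/top0c.png

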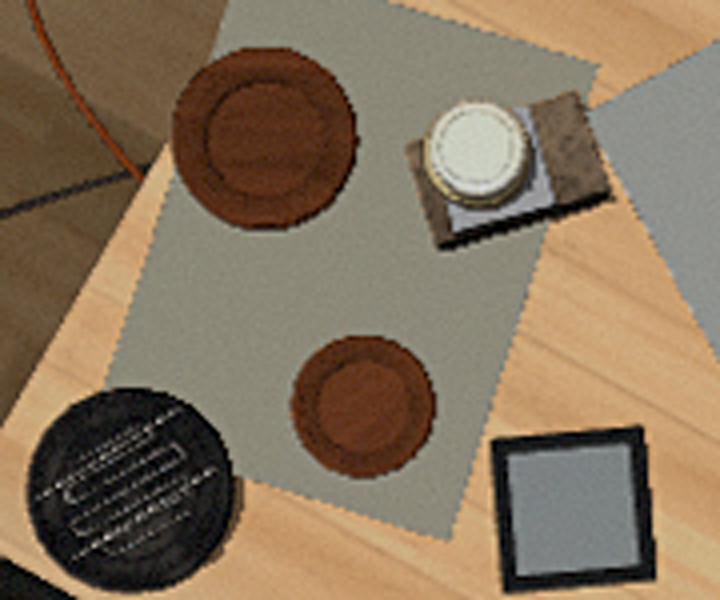

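View pics/side0c.png

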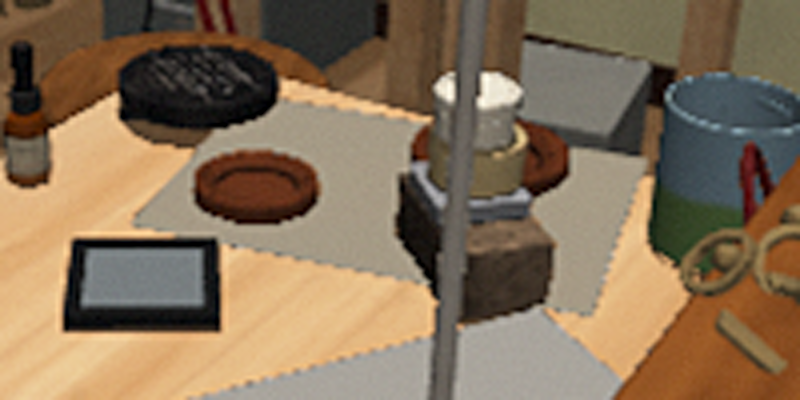

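```bash
cat > h.py <<'E'
from rig import r
import cv2,numpy as np
from scipy.spatial.transform import Rotation as Ro
from scipy.optimize import least_squares
np.set_printoptions(precision=4,suppress=True)
F=np.diag([1.,-1,-1])
def proj(n,P):
    c=r.get_calibration(n);T=np.linalg.inv(c["world_from_camera"])
    R=F@T[:3,:3];t=F@T[:3,3]
    return cv2.projectPoints(np.asarray(P,float).reshape(-1,1,3),cv2.Rodrigues(R)[0],t,c["intrinsics"],c["distortion"])[0][:,0]
def ray(n,uv,z):
    c=r.get_calibration(n);W=c["world_from_camera"]
    p=cv2.undistortPoints(np.array([[uv]],float),c["intrinsics"],c["distortion"])[0,0]
    d=W[:3,:3]@F@np.r_[p,1];o=W[:3,3]
    return (o+d*(z-o[2])/d[2])[:2]
def ring(x,y,rad,zs):
    a=np.linspace(0,2*np.pi,48,endpoint=False)
    return np.concatenate([np.c_[x+rad*np.cos(a),y+rad*np.sin(a),0*a+z] for z in zs])
def rect(x,y,yaw,a,b,zs):
    R=Ro.from_euler('z',yaw).as_matrix()[:2,:2]
    c=np.array([[a,b],[-a,b],[-a,-b],[a,-b]])/2@R.T+[x,y]
    return np.concatenate([np.c_[c,np.full(4,z)] for z in zs])
def cen(P):
    m=cv2.moments(cv2.convexHull(P.astype(np.float32)));return np.array([m["m10"],m["m01"]])/m["m00"],m["m00"]
def comp(mask,seed):
    # hull of the component at the seed
    n,l=cv2.connectedComponents(mask.astype(np.uint8))
    s=l[int(seed[1]),int(seed[0])];
    c=max(cv2.findContours((l==s).astype(np.uint8),0,1)[0],key=cv2.contourArea)
    h=cv2.convexHull(c)[:,0].astype(float); return h
def fitc(n,hull,model,x0):
    # centroid match; hull lies on pixel centres, so its centroid is unbiased
    c,A=cen(hull)
    s=least_squares(lambda q:cen(proj(n,model(*q)))[0]-c,x0)
    return s.x,A,cen(proj(n,model(*s.x)))[1]
def go(xyz,yaw=None):
    """dp, dr to bring TCP to xyz with closing line at yaw (deg, mod 180), tool straight down"""
    o=r.get_obs();R=Ro.from_quat(o["tcp_rot"],scalar_first=True).as_matrix()
    dp=R.T@(np.array(xyz)-o["eef_pos"])
    cur=np.degrees(np.arctan2(R[1,1],R[0,1]))
    if yaw is None: yaw=cur
    d=(yaw-cur+90)%180-90
    out=[]
    for e in (d,d-180*np.sign(d)):
        a=np.radians(cur+e);y=np.array([np.cos(a),np.sin(a),0]);z=np.array([0,0,-1.])
        Rt=np.c_[np.cross(y,z),y,z];out.append(np.degrees(Ro.from_matrix(R.T@Rt).as_rotvec()))
    print("t",o["time"],"tcp",o["eef_pos"],"yaw",cur,"w",o["grip_width"],"q6",o["q"][5],"\n dp",dp,"dr",out)
def snap(n,f):
    im=r.capture(n);cv2.imwrite(f"pics/{f}.png",im[:,:,::-1]);return im
E
python3 - <<'E'
from h import *
im=cv2.imread("pics/top0.png")[:,:,::-1].astype(int);R,G,B=im[...,0],im[...,1],im[...,2]
f=lambda p:np.array(p)/4+[130,115]
for nm,p in dict(tinh=(265,138),jarh=(363,406),tt=(60,520),seat=(570,510),baserim=(500,520),jar=(479,147),brick=(420,180)).items():
    print(nm,im[tuple(f(p)[::-1].astype(int))])
brown=(R>G*1.7)&(R>40)&(R<150)
jarm=(R>150)&(abs(R-B)<45)&(G>150)
dark=im.max(2)<45
h=comp(brown,f((265,138)));print("tinholder",fitc("top",h,lambda x,y:ring(x,y,.052,(0,.016)),(.5,.25)))
h=comp(brown,f((363,406)));print("jarholder",fitc("top",h,lambda x,y:ring(x,y,.04,(0,.016)),(.5,.25)))
h=comp(dark,f((60,520)));print("turntable",fitc("top",h,lambda x,y:ring(x,y,.0565,(.02,.029,)),(.4,.35)))
h=comp(dark,f((500,520)));x,A,M=fitc("top",h,lambda x,y:rect(x,y,np.radians(5),.086,.086,(0,.0115,)),(.4,.1));print("base",x,A,M)
b=cv2.boxPoints(cv2.minAreaRect(h.astype(np.float32)));w=np.array([ray("top",q,.0115) for q in b]);e=np.diff(w,axis=0);print(w,np.linalg.norm(e,axis=1),np.degrees(np.arctan2(e[:,1],e[:,0]))%90)
h=comp(jarm,f((479,147)));print("jar",fitc("top",h,lambda x,y:ring(x,y,.024,(.099,.112)),(.5,.15)))
cr=[ray("top",f(p),.044) for p in [(406,147),(575,92),(613,195),(441,242)]];cr=np.array(cr);e=np.diff(cr,axis=0);print("brick",cr,cr.mean(0),np.linalg.norm(e,axis=1),np.degrees(np.arctan2(e[:,1],e[:,0])))
for nm,uv in dict(mug=(235,78),dropper=(210,283)).items(): print(nm,ray("top",uv,.09))
E
```

```text
tinh [86 48 24]
jarh [98 52 24]
tt [27 21 24]
seat [126 133 134]
baserim [18 25 22]
jar [198 204 189]
brick [95 74 57]
tinholder (array([0.6447, 0.2939]), 1577.5, 1772.4416765811038)
jarholder (array([0.4944, 0.2396]), 942.5, 1058.8645346695557)
turntable (array([0.4494, 0.3637]), 2005.5, 2172.688563236734)
base [0.4358 0.1245] 1428.5 1536.108704530634
[[0.4739 0.1692]
 [0.4805 0.0855]
 [0.3976 0.0792]
 [0.391  0.1624]] [0.0839 0.0831 0.0835] [4.4743 4.3921 4.4994]
jar (array([0.6188, 0.1697]), 410.0, 468.73853044456337)
brick [[0.6305 0.2108]
 [0.6591 0.1195]
 [0.6029 0.0997]
 [0.5788 0.1924]] [0.6178 0.1556] [0.0957 0.0596 0.0957] [ -72.6073 -160.6391  104.6027]
mug [0.7757 0.1976]
dropper [0.3545 0.2511]
```

```bash
python3 -c "
from h import *
go((.619,.170,.2));go((.619,.170,.108))"
```

```text
t 0.1 tcp [0.2816 0.5574 0.233 ] yaw 63.19656987560674 w 0.08780118644992613 q6 -0.01899153490562448 
 dp [-0.4759 -0.1936  0.0332] dr [array([-0.0781, -0.0015, -0.    ]), array([-0.0781, -0.0015, -0.    ])]
t 0.1 tcp [0.2816 0.5574 0.233 ] yaw 63.19656987560674 w 0.08780118644992613 q6 -0.01899153490562448 
 dp [-0.4759 -0.1935  0.1252] dr [array([-0.0781, -0.0015, -0.    ]), array([-0.0781, -0.0015, -0.    ])]
```

>>> apply_moves --gripper '[1,1,1,1,1]' --dp '[[-0.476,-0.194,0.033],[-0.476,-0.194,0.033],[-0.476,-0.194,0.033],[-0.476,-0.194,0.033],[-0.476,-0.194,0.033]]' --dr '[[0,0,0],[0,0,0],[0,0,0],[0,0,0],[0,0,0]]' --force 20

```text
time: 0.72
eef_pos: [0.4874, 0.3208, 0.2133]
tcp_rot: [-0.0, 0.232, 0.973, -0.0]
force: [-0.1, 1.4, -0.0]
grip_width: 0.0876
grip_force: 0.0
```

```bash
python3 -c "
from h import *
go((.619,.170,.2))"
```

```text
t 0.725 tcp [0.4874 0.3208 0.2133] yaw 63.20722854228967 w 0.08763295848905236 q6 -0.5414074580176126 
 dp [-0.1854 -0.0753  0.0133] dr [array([-0.0173, -0.0087, -0.    ]), array([-0.0173, -0.0087, -0.    ])]
```

>>> apply_moves --gripper '[1,1,1,1,1]' --dp '[[-0.185,-0.075,0.013],[-0.185,-0.075,0.013],[-0.185,-0.075,0.013],[-0.185,-0.075,0.013],[-0.185,-0.075,0.013]]' --dr '[[0,0,0],[0,0,0],[0,0,0],[0,0,0],[0,0,0]]'

```text
time: 1.35
eef_pos: [0.6176, 0.1717, 0.2001]
tcp_rot: [-0.001, 0.233, 0.973, -0.0]
force: [0.1, -0.5, -1.0]
grip_width: 0.0878
grip_force: 0.0
```

```bash
python3 -c "
from h import *
go((.619,.170,.108));a=snap('top','t1');b=snap('side','s1')
cv2.imwrite('pics/c1.png',np.hstack([cv2.resize(a[90:240,170:320],(400,400)),cv2.resize(b[100:250,290:440],(400,400))])[:,:,::-1])"
```

```text
t 1.35 tcp [0.6176 0.1717 0.2001] yaw 63.103977424402956 w 0.08775575091340329 q6 -0.8490416809248804 
 dp [-0.0022 -0.0008  0.0921] dr [array([-0.0324, -0.0636, -0.    ]), array([-0.0324, -0.0636, -0.    ])]
```

View pics/c1.png

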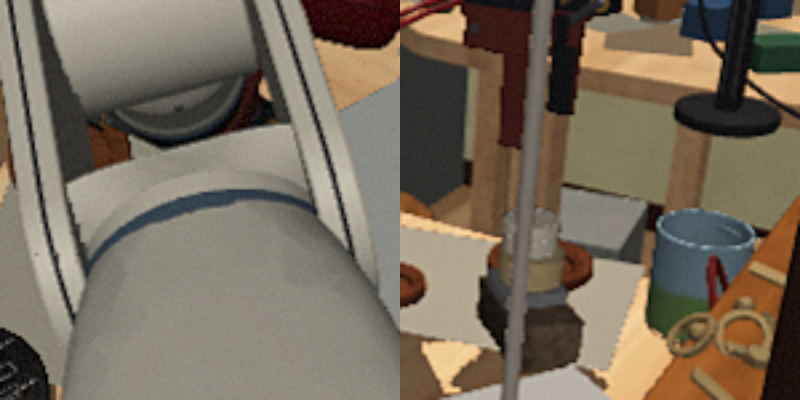

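The top view is hidden by the arm. The side view shows the fingers (crop columns 500–575) standing above the jar (column ~531), so I'm going down.

>>> apply_moves --gripper '[1,1,1,1,1]' --dp '[[-0.002,-0.001,0.04],[-0.002,-0.001,0.07],[-0.002,-0.001,0.085],[-0.002,-0.001,0.092],[-0.002,-0.001,0.092]]' --dr '[[0,0,0],[0,0,0],[0,0,0],[0,0,0],[0,0,0]]'

```text
time: 2.08
eef_pos: [0.6192, 0.171, 0.1091]
tcp_rot: [0.0, 0.231, 0.973, 0.0]
force: [-0.9, -0.2, 0.3]
grip_width: 0.0879
grip_force: 0.0
```

>>> apply_moves --gripper '[0.6,0.5,0.4,0.4,0.4]' --dp '[[0,0,0],[0,0,0],[0,0,0],[0,0,0],[0,0,0]]' --dr '[[0,0,0],[0,0,0],[0,0,0],[0,0,0],[0,0,0]]' --force 15

```text
time: 2.7
eef_pos: [0.6192, 0.1703, 0.1088]
tcp_rot: [0.0, 0.232, 0.973, 0.0]
force: [-0.4, 0.0, 2.0]
grip_width: 0.0476
grip_force: 15.0
```

```bash
python3 -c "
from h import *
go((.619,.170,.108));o=r.get_obs();print(o['grip_force'],o['force']);b=snap('side','s2')
cv2.imwrite('pics/c2.png',cv2.resize(b[130:230,290:390],(600,600))[:,:,::-1])"
```

```text
t 2.7 tcp [0.6192 0.1703 0.1088] yaw 63.19326886163125 w 0.047606751046039245 q6 -0.8529422102350084 
 dp [ 0.     -0.0004  0.0008] dr [array([ 0.0017,  0.006 , -0.    ]), array([ 0.0017,  0.006 , -0.    ])]
15.00012293457985 [-0.4399  0.0098  2.0018]
```

View pics/c2.png

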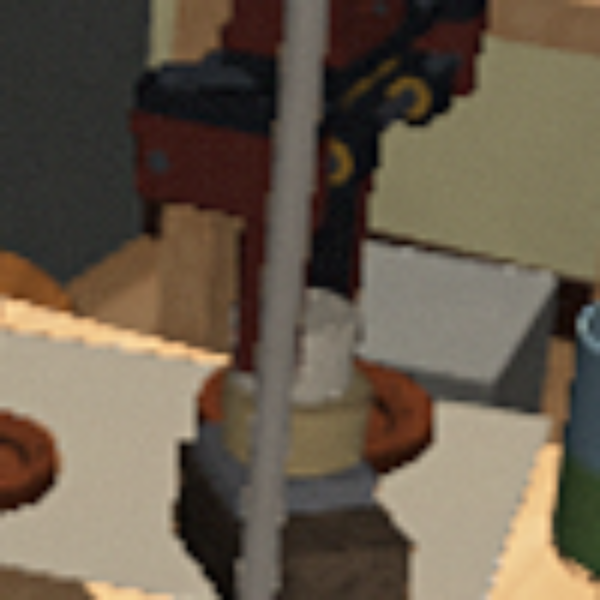

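Gripped at 47.6 mm, and the tin below is unmoved. Lifting and carrying the jar to its holder.

>>> apply_moves --gripper '[0.4,0.4,0.4,0.4,0.4]' --dp '[[0,0,-0.02],[0,0,-0.06],[0.04,0.002,-0.06],[0.09,0.004,-0.06],[0.143,0.006,-0.04]]' --dr '[[0,0,0],[0,0,0],[0,0,0],[0,0,0],[0,0,0]]' --force 20

```text
time: 3.38
eef_pos: [0.4947, 0.2414, 0.1511]
tcp_rot: [0.002, 0.232, 0.973, 0.002]
force: [0.7, 0.9, -1.5]
grip_width: 0.0477
grip_force: 20.0
```

```bash
python3 -c "
from h import *
im=snap('top','t3').astype(int);snap('side','s3');R,G,B=im[...,0],im[...,1],im[...,2]
go((.4944,.2396,.033))
for (u,v) in [(253,150)]: print(im[v,u])
cv2.imwrite('pics/c3.png',np.hstack([cv2.resize(im[110:260,180:330].astype(np.uint8),(400,400)),cv2.resize(r.capture('side')[130:230,250:350],(400,400))])[:,:,::-1])"
```

```text
t 3.475 tcp [0.489 0.241 0.148] yaw 63.36608342462671 w 0.04796651401778022 q6 -0.6707828828068926 
 dp [-0.0059  0.0016  0.1149] dr [array([-0.2108, -0.2158, -0.0004]), array([-0.2108, -0.2158, -0.0004])]
[200 178 129]
```

View pics/c3.png

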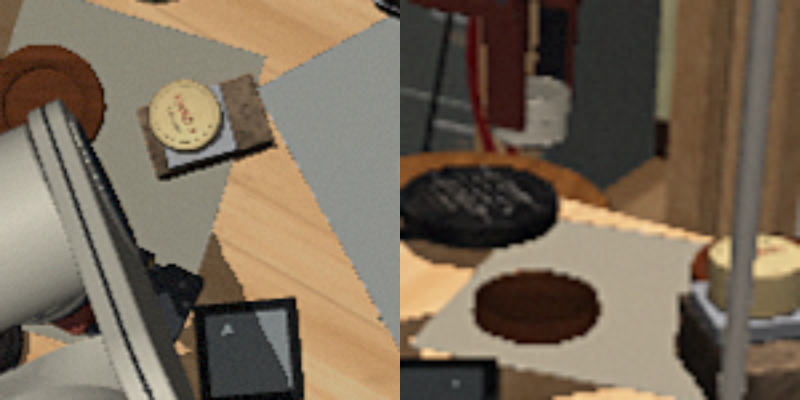

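Jar held clear, tin now exposed (crop 186,115). Letting the arm settle while I measure the tin.

>>> apply_moves --gripper '[0.4,0.4,0.4,0.4]' --dp '[[0,0,0.03],[0,0,0.06],[0,0,0.06],[0,0,0.06]]' --dr '[[0,0,0],[0,0,0],[0,0,0],[0,0,0]]'

```text
time: 4.03
eef_pos: [0.4956, 0.2404, 0.0899]
tcp_rot: [0.001, 0.232, 0.973, 0.001]
force: [-0.2, -0.1, 0.0]
grip_width: 0.048
grip_force: 20.0
```

```bash
cat > fit2.py <<'E'
from h import *
im=cv2.imread("pics/t3.png")[:,:,::-1].astype(int);R,G,B=im[...,0],im[...,1],im[...,2]
m=(R>130)&(R-B>35)&(R>G)
m=cv2.morphologyEx(m.astype(np.uint8),2,np.ones((3,3),np.uint8))
h=comp(m,(249,153));print("tin",fitc("top",h,lambda x,y:ring(x,y,.028,(.067,.083)),(.6,.16)),h.min(0),h.max(0))
E
python3 -c "
from h import *
go((.4944,.2396,.032))
import fit2
im=cv2.imread('pics/s3.png')[:,:,::-1].astype(int);R,G,B=im[...,0],im[...,1],im[...,2]
h=comp((R>70)&(R>G*1.7),(284,205));print('holder side',fitc('side',h,lambda x,y:ring(x,y,.04,(0,.016)),(.5,.24)))
"
```

```text
t 4.025 tcp [0.4956 0.2404 0.0899] yaw 63.162734103218845 w 0.04797360758500804 q6 -0.6723756205981997 
 dp [ 0.0008 -0.0013  0.0579] dr [array([ 0.082 ,  0.0686, -0.    ]), array([ 0.082 ,  0.0686, -0.    ])]
tin (array([0.6223, 0.1718]), 518.5, 600.6574502123985) [236. 140.] [261. 165.]
holder side (array([0.4852, 0.2259]), 234221.0, 574.9983910326846)
```

```bash
python3 -c "
from h import *
P=proj('side',ring(.4944,.2396,.04,(0,.016)));print('model',P.min(0),P.max(0),'seen',np.array([195,151])/4+[220,160],np.array([318,223])/4+[220,160])
im=cv2.imread('pics/side0.png')[:,:,::-1].astype(int);R,G,B=im[...,0],im[...,1],im[...,2]
print(im[206,284]); m=(R>G*1.7)&(R>40)
n,l=cv2.connectedComponents(m.astype(np.uint8));print(l[206,284],(l==l[206,284]).sum())
h=comp(m,(284,206));print(fitc('side',h,lambda x,y:ring(x,y,.04,(0,.016)),(.5,.24)))
"
```

```text
model [267.4454 196.7721] [299.6389 217.3668] seen [268.75 197.75] [299.5  215.75]
[105  52  28]
246 406
(array([0.4942, 0.2451]), 386.5, 550.7809542666655)
```

>>> apply_moves --gripper '[0.4,0.4,0.4,0.4,0.4]' --dp '[[0.001,-0.001,0.02],[0.001,-0.001,0.038],[0.001,-0.001,0.048],[0.001,-0.001,0.054],[0.001,-0.001,0.057]]' --dr '[[0,0,0],[0,0,0],[0,0,0],[0,0,0],[0,0,0]]'

```text
time: 4.65
eef_pos: [0.493, 0.2399, 0.0315]
tcp_rot: [-0.0, 0.232, 0.973, -0.0]
force: [0.1, -1.8, -0.4]
grip_width: 0.0478
grip_force: 20.0
```

>>> apply_moves --gripper '[0.4,0.4]' --dp '[[0,0,0.001],[0,0,0.001]]' --dr '[[0,0,0],[0,0,0]]'

```text
time: 4.9
eef_pos: [0.4931, 0.2399, 0.031]
tcp_rot: [0.0, 0.232, 0.973, 0.0]
force: [-0.8, 0.1, -0.1]
grip_width: 0.048
grip_force: 20.0
```

```bash
python3 -c "
from h import *
go((.4944,.2396,.032))
cv2.imwrite('pics/c4.png',cv2.resize(snap('side','s4')[140:240,230:330],(600,600))[:,:,::-1])"
```

```text
t 4.9 tcp [0.4931 0.2399 0.031 ] yaw 63.19698074391841 w 0.04800204427096559 q6 -0.6718491918502787 
 dp [-0.0013  0.0003 -0.001 ] dr [array([ 0.0285,  0.0222, -0.    ]), array([ 0.0285,  0.0222, -0.    ])]
```

View pics/c4.png

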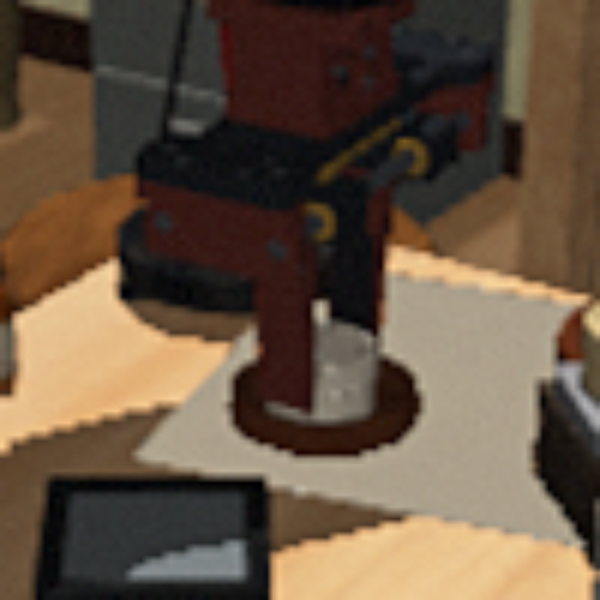

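>>> apply_moves --gripper '[0.4,0.4,0.4]' --dp '[[0,0,0.001],[0,0,0.001],[0,0,0.001]]' --dr '[[0,0,0],[0,0,0],[0,0,0]]'

```text
time: 5.32
eef_pos: [0.4931, 0.24, 0.0308]
tcp_rot: [0.0, 0.232, 0.973, 0.0]
force: [-3.6, -1.3, 11.1]
grip_width: 0.0481
grip_force: 20.0
```

>>> apply_moves --gripper '[0.4,0.4,0.4]' --dp '[[0,0,0.001],[0,0,0.001],[0,0,0.001]]' --dr '[[0,0,0],[0,0,0],[0,0,0]]'

```text
time: 5.7
eef_pos: [0.4931, 0.2399, 0.0308]
tcp_rot: [0.0, 0.232, 0.973, 0.0]
force: [-7.0, -3.4, 22.0]
grip_width: 0.0481
grip_force: 20.0
```

>>> apply_moves --gripper '[0.4,0.4,1,1,1]' --dp '[[0,0,-0.002],[0,0,-0.002],[0,0,-0.002],[0,0,-0.002],[0,0,-0.002]]' --dr '[[0,0,0],[0,0,0],[0,0,0],[0,0,0],[0,0,0]]'

```text
time: 6.32
eef_pos: [0.4928, 0.2398, 0.0305]
tcp_rot: [-0.0, 0.232, 0.973, -0.0]
force: [-0.3, 0.5, 0.1]
grip_width: 0.0748
grip_force: 0.0
```

>>> apply_moves --gripper '[1,1,1,1]' --dp '[[0,0,-0.02],[0,0,-0.07],[0,0,-0.11],[0,0,-0.11]]' --dr '[[0,0,0],[0,0,0],[0,0,0],[0,0,0]]'

```text
time: 6.82
eef_pos: [0.4948, 0.2407, 0.1436]
tcp_rot: [0.002, 0.232, 0.973, 0.002]
force: [-0.2, 0.0, 0.2]
grip_width: 0.0876
grip_force: 0.0
```

```bash
python3 -c "
from h import *
go((.622,.1715,.15));
im=snap('side','s5').astype(int)
m=(im.min(2)>140)&(im.max(2)-im.min(2)<60)
print(im[200,285],im[195:212:2,285])
P=proj('side',ring(.4944,.2396,.024,(.022,.035)));print(P.min(0),P.max(0))
h=comp(m,(285,198));print(h.min(0),h.max(0))
"
```

```text
t 6.825 tcp [0.4948 0.2407 0.1436] yaw 63.19668405359193 w 0.08761911455315095 q6 -0.6718653264865282 
 dp [-0.1448 -0.0044 -0.0059] dr [array([ 0.274 ,  0.2177, -0.0005]), array([ 0.274 ,  0.2177, -0.0005])]
[121 115 103] [[105  97  86]
 [106 104  93]
 [106  99  88]
 [157 147 133]
 [130 127 111]
 [128 121 109]
 [138 129 115]
 [146 137 124]
 [ 41  16   7]]
[273.9048 192.811 ] [293.4113 206.2349]
[0. 0.] [559. 419.]
```

>>> apply_moves --gripper '[1,1,1,1,1]' --dp '[[-0.05,-0.002,-0.006],[-0.1,-0.003,-0.006],[-0.145,-0.004,-0.006],[-0.145,-0.004,-0.006],[-0.145,-0.004,-0.006]]' --dr '[[0,0,0],[0,0,0],[0,0,0],[0,0,0],[0,0,0]]'

```text
time: 7.5
eef_pos: [0.6189, 0.1706, 0.1447]
tcp_rot: [-0.002, 0.232, 0.973, -0.001]
force: [0.9, 0.3, -0.6]
grip_width: 0.0882
grip_force: 0.0
```

```bash
python3 -c "
from h import *
go((.622,.1715,.08))
b=snap('side','s6');cv2.imwrite('pics/c6.png',cv2.resize(b[130:250,250:410],(800,600),interpolation=2)[:,:,::-1])"
```

```text
t 7.5 tcp [0.6189 0.1706 0.1447] yaw 63.17272511843544 w 0.08815343704270552 q6 -0.8523457201160566 
 dp [-0.0026  0.0023  0.0647] dr [array([-0.1281, -0.1633, -0.0002]), array([-0.1281, -0.1633, -0.0002])]
```

View pics/c6.png

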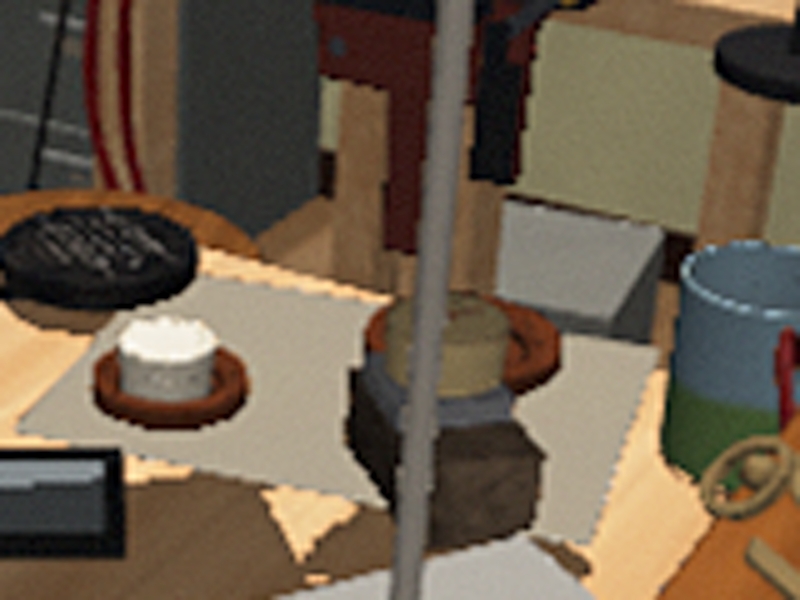

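Jar (crop 168,355) sits upright and centred in its holder (170,385). Going down on the tin.

>>> apply_moves --gripper '[1,1,1,1,1]' --dp '[[-0.001,0.001,0.03],[-0.001,0.001,0.05],[-0.001,0.001,0.06],[-0.001,0.001,0.064],[-0.001,0.001,0.064]]' --dr '[[0,0,0],[0,0,0],[0,0,0],[0,0,0],[0,0,0]]'

```text
time: 8.18
eef_pos: [0.6219, 0.1714, 0.0828]
tcp_rot: [0.0, 0.232, 0.973, 0.0]
force: [0.1, -0.4, 0.2]
grip_width: 0.0882
grip_force: 0.0
```

>>> apply_moves --gripper '[1,0.7,0.6,0.5,0.5]' --dp '[[0,0,0],[0,0,0],[0,0,0],[0,0,0],[0,0,0]]' --dr '[[0,0,0],[0,0,0],[0,0,0],[0,0,0],[0,0,0]]' --force 15

```text
time: 8.8
eef_pos: [0.6219, 0.1713, 0.0828]
tcp_rot: [0.0, 0.232, 0.973, 0.0]
force: [-0.2, -0.6, -0.2]
grip_width: 0.0556
grip_force: 15.0
```

```bash
python3 -c "
from h import *
go((.6447,.2939,.08))"
```

```text
t 8.8 tcp [0.6219 0.1713 0.0828] yaw 63.1939272964991 w 0.055552829657261334 q6 -0.8526164597983644 
 dp [0.0349 0.1197 0.0028] dr [array([ 0.0086,  0.0082, -0.    ]), array([ 0.0086,  0.0082, -0.    ])]
```

>>> apply_moves --gripper '[0.5,0.5,0.5,0.5,0.5]' --dp '[[0,0,-0.02],[0,0,-0.05],[0.012,0.04,-0.05],[0.025,0.085,-0.05],[0.035,0.12,-0.045]]' --dr '[[0,0,0],[0,0,0],[0,0,0],[0,0,0],[0,0,0]]' --force 20

```text
time: 9.43
eef_pos: [0.6456, 0.2961, 0.1298]
tcp_rot: [0.001, 0.232, 0.973, 0.001]
force: [0.6, 0.2, -0.3]
grip_width: 0.0554
grip_force: 20.0
```

>>> apply_moves --gripper '[0.5,0.5,0.5,0.5]' --dp '[[0,0,0.03],[0,0,0.05],[0,0,0.06],[0,0,0.06]]' --dr '[[0,0,0],[0,0,0],[0,0,0],[0,0,0]]'

```text
time: 9.93
eef_pos: [0.6445, 0.2935, 0.0672]
tcp_rot: [-0.0, 0.232, 0.973, -0.0]
force: [0.4, -0.5, -0.7]
grip_width: 0.0556
grip_force: 20.0
```

```bash
python3 -c "
from h import *
go((.6447,.2939,.033))"
```

```text
t 9.925 tcp [0.6445 0.2935 0.0672] yaw 63.15729029631866 w 0.0555540333638679 q6 -0.6917193950048073 
 dp [-0.0001  0.0005  0.0342] dr [array([-0.0568, -0.045 , -0.    ]), array([-0.0568, -0.045 , -0.    ])]
```

>>> apply_moves --gripper '[0.5,0.5,0.5,0.5,0.5]' --dp '[[0,0.001,0.015],[0,0.001,0.025],[0,0.001,0.031],[0,0.001,0.033],[0,0.001,0.033]]' --dr '[[0,0,0],[0,0,0],[0,0,0],[0,0,0],[0,0,0]]'

```text
time: 10.55
eef_pos: [0.6452, 0.2951, 0.0346]
tcp_rot: [0.0, 0.232, 0.973, -0.0]
force: [0.6, 0.4, 0.2]
grip_width: 0.0555
grip_force: 20.0
```

>>> apply_moves --gripper '[0.5,0.5,0.5,0.5]' --dp '[[0,0,0.001],[0,0,0.001],[0,0,0.002],[0,0,0.002]]' --dr '[[0,0,0],[0,0,0],[0,0,0],[0,0,0]]'

```text
time: 11.05
eef_pos: [0.6451, 0.2951, 0.0326]
tcp_rot: [-0.0, 0.232, 0.973, -0.0]
force: [-1.3, 0.4, -0.8]
grip_width: 0.0557
grip_force: 20.0
```

>>> apply_moves --gripper '[0.5,0.5,0.5,0.5]' --dp '[[0,0,0.001],[0,0,0.001],[0,0,0.002],[0,0,0.002]]' --dr '[[0,0,0],[0,0,0],[0,0,0],[0,0,0]]'

```text
time: 11.55
eef_pos: [0.6452, 0.2951, 0.0322]
tcp_rot: [0.0, 0.232, 0.973, 0.0]
force: [-3.5, -2.6, 12.0]
grip_width: 0.0554
grip_force: 20.0
```

>>> apply_moves --gripper '[0.5,0.5,1,1,1]' --dp '[[0,0,-0.001],[0,0,-0.001],[0,0,-0.001],[0,0,-0.001],[0,0,-0.001]]' --dr '[[0,0,0],[0,0,0],[0,0,0],[0,0,0],[0,0,0]]'

```text
time: 12.18
eef_pos: [0.6451, 0.2951, 0.0313]
tcp_rot: [-0.0, 0.232, 0.973, -0.0]
force: [0.2, 0.0, -0.6]
grip_width: 0.0821
grip_force: 0.0
```

>>> apply_moves --gripper '[1,1,1,1,1]' --dp '[[0,0,-0.015],[0,0,-0.06],[0,0,-0.1],[0,0.03,-0.1],[0,0.08,-0.1]]' --dr '[[0,0,0],[0,0,0],[0,0,0],[0,0,0],[0,0,0]]'

```text
time: 12.8
eef_pos: [0.6822, 0.3663, 0.1344]
tcp_rot: [0.001, 0.233, 0.973, 0.001]
force: [0.4, 0.1, 1.0]
grip_width: 0.0881
grip_force: 0.0
```

```bash
python3 -c "
from h import *
a=snap('top','t7');b=snap('side','s7')
cv2.imwrite('pics/c7.png',np.hstack([cv2.resize(a[110:230,170:330],(400,300),interpolation=2),cv2.resize(b[145:235,300:420],(400,300),interpolation=2)])[:,:,::-1])"
```

```text
(no output)
```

View pics/c7.png

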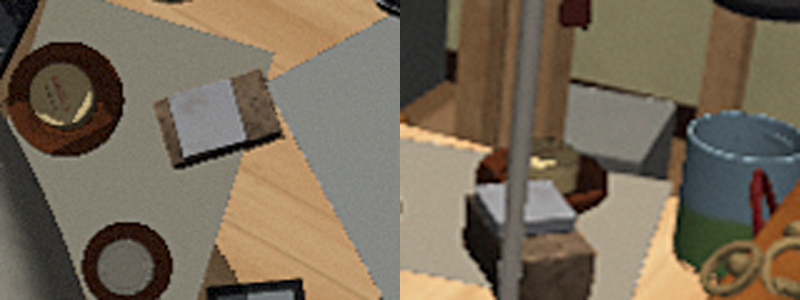

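Tin (crop 63,95) is seated in its holder and the jar is seated at (126,266). The block is now exposed at about (208,118), so I'm measuring it and the brick.

```bash
python3 -c "
from h import *
im=cv2.imread('pics/t7.png')[:,:,::-1].astype(int);R,G,B=im[...,0],im[...,1],im[...,2]
c=(253,157);print(im[157,253])
m=(B>R-3)&(B>95)
m=cv2.morphologyEx(m.astype(np.uint8),2,np.ones((3,3),np.uint8))
h=comp(m,c);print(h.min(0),h.max(0))
rc=cv2.minAreaRect(h.astype(np.float32));print(rc)
def ang(b,z):
    w=np.array([ray('top',q,z) for q in b]);e=np.diff(w,axis=0);print(w.mean(0),np.linalg.norm(e,axis=1),np.degrees(np.arctan2(e[:,1],e[:,0])))
ang(cv2.boxPoints(rc),.056)
ang([(170+x/2.5,110+y/2.5) for x,y in [(170,93),(235,75),(247,145),(182,160)]],.056)
go((.62,.17,.15),17)
"
```

```text
[144 144 142]
[238. 142.] [267. 171.]
((252.6470947265625, 156.5882568359375), (25.223705291748047, 26.19384765625), 75.96376037597656)
[0.6172 0.1646] [0.0558 0.0541 0.0556] [ -76.6377 -166.7079  103.3495]
[0.6157 0.163 ] [0.0574 0.0609 0.0566] [ -75.1806 -170.9841  102.2991]
t 12.9 tcp [0.683  0.3706 0.1335] yaw 63.32054674595011 w 0.08780238959147049 q6 -0.6240342850531795 
 dp [-0.0338 -0.2074 -0.0173] dr [array([ 0.2944,  0.02  , 46.3202]), array([  -0.0246,    0.3634, -133.6794])]
```

>>> apply_moves --gripper '[1,1,1,1,1]' --dp '[[-0.01,-0.05,-0.02],[-0.02,-0.1,-0.02],[-0.03,-0.15,-0.02],[-0.034,-0.19,-0.02],[-0.034,-0.21,-0.02]]' --dr '[[0,0,10],[0,0,20],[0,0,30],[0,0,40],[0,0,50]]'

```text
time: 13.52
eef_pos: [0.6157, 0.1611, 0.1524]
tcp_rot: [0.0, 0.624, 0.781, -0.0]
force: [0.1, -0.1, 0.7]
grip_width: 0.0877
grip_force: 0.0
```

>>> apply_moves --gripper '[1,1]' --dp '[[0,0,0.03],[0,0,0.03]]' --dr '[[0,0,0],[0,0,0]]'

```text
time: 13.78
eef_pos: [0.6151, 0.1626, 0.1206]
tcp_rot: [-0.001, 0.621, 0.784, -0.002]
force: [-0.3, -0.4, 1.2]
grip_width: 0.0876
grip_force: 0.0
```

```bash
python3 -c "
from h import *
go((.617,.1645,.0605),13.4)"
```

```text
t 13.775 tcp [0.6151 0.1626 0.1206] yaw 13.1698895008326 w 0.08764747543649441 q6 0.010038570976531803 
 dp [0.0014 0.0025 0.0601] dr [array([-0.215 ,  0.0084, -0.2301]), array([  0.0131,   0.3373, 179.7696])]
```

>>> apply_moves --gripper '[1,1,1,1,1]' --dp '[[0.001,0.002,0.02],[0.001,0.002,0.04],[0.001,0.002,0.05],[0.001,0.002,0.057],[0.001,0.002,0.057]]' --dr '[[0,0,0],[0,0,0],[0,0,0],[0,0,0],[0,0,0]]'

```text
time: 14.4
eef_pos: [0.6183, 0.1651, 0.0641]
tcp_rot: [-0.0, 0.621, 0.784, -0.0]
force: [0.2, 0.4, 0.8]
grip_width: 0.0877
grip_force: 0.0
```

```bash
python3 -c "
from h import *
go((.617,.1645,.0605),13.4)"
```

```text
t 14.4 tcp [0.6183 0.1651 0.0641] yaw 13.20850657610759 w 0.08774604630236099 q6 0.011920223616584161 
 dp [-0.0003 -0.0014  0.0036] dr [array([-0.0538,  0.0024, -0.1915]), array([  0.0038,   0.0844, 179.8085])]
```

>>> apply_moves --gripper '[1,1,0.7,0.6,0.5]' --dp '[[0,-0.001,0.0035],[0,-0.001,0.0035],[0,-0.001,0.0035],[0,-0.001,0.0035],[0,-0.001,0.0035]]' --dr '[[0,0,0],[0,0,0],[0,0,0],[0,0,0],[0,0,0]]' --force 12

```text
time: 15.02
eef_pos: [0.6177, 0.1649, 0.0613]
tcp_rot: [0.0, 0.621, 0.784, 0.0]
force: [-0.6, 0.4, -1.0]
grip_width: 0.0614
grip_force: 0.0
```

>>> apply_moves --gripper '[0.5,0.5,0.5]' --dp '[[0,0,0],[0,0,0],[0,0,0]]' --dr '[[0,0,0],[0,0,0],[0,0,0]]' --force 35

```text
time: 15.4
eef_pos: [0.6178, 0.1649, 0.0612]
tcp_rot: [0.0, 0.621, 0.784, 0.0]
force: [0.5, 0.0, 0.6]
grip_width: 0.056
grip_force: 34.9
```

```bash
python3 -c "
from h import *
go((.4358,.1245,.12),4.45)"
```

```text
t 15.4 tcp [0.6178 0.1649 0.0612] yaw 13.194819653284345 w 0.05595068376959489 q6 0.012001087752691016 
 dp [ 0.0022 -0.1864 -0.0588] dr [array([ 0.0182, -0.0012,  8.7448]), array([   0.0019,    0.0272, -171.2552])]
```

>>> apply_moves --gripper '[0.5,0.5,0.5,0.5,0.5]' --dp '[[0,0,-0.015],[0,0,-0.05],[0,-0.05,-0.06],[0,-0.1,-0.06],[0.001,-0.15,-0.05]]' --dr '[[0,0,0],[0,0,0],[0,0,3],[0,0,6],[0,0,8.7]]'

```text
time: 16.02
eef_pos: [0.4703, 0.1314, 0.1124]
tcp_rot: [0.001, 0.679, 0.734, 0.001]
force: [-0.1, -0.4, -4.0]
grip_width: 0.0556
grip_force: 34.9
```

```bash
python3 -c "
from h import *
im=snap('top','t8');go((.4358,.1245,.06),4.45)"
```

```text
t 16.075 tcp [0.4606 0.1291 0.1096] yaw 4.308196398942967 w 0.055407410761674034 q6 0.17318985764841488 
 dp [-0.0027 -0.0246  0.0499] dr [array([-0.6351,  0.1075, -0.1412]), array([  0.1687,   0.9968, 179.856 ])]
```

>>> apply_moves --gripper '[0.5,0.5,0.5,0.5,0.5]' --dp '[[-0.001,-0.018,0],[-0.002,-0.03,0.02],[-0.002,-0.036,0.04],[-0.002,-0.036,0.055],[-0.002,-0.036,0.055]]' --dr '[[0,0,0],[0,0,0],[0,0,0],[0,0,0],[0,0,0]]'

```text
time: 16.7
eef_pos: [0.4355, 0.1268, 0.0556]
tcp_rot: [-0.0, 0.679, 0.734, -0.001]
force: [1.0, -0.4, -3.0]
grip_width: 0.0557
grip_force: 34.9
```

```bash
python3 -c "
from h import *
go((.4358,.1245,.03),4.45)
b=snap('side','s9');cv2.imwrite('pics/c9.png',cv2.resize(b[170:260,200:320],(800,600),interpolation=2)[:,:,::-1])"
```

```text
t 16.7 tcp [0.4355 0.1268 0.0556] yaw 4.505687632213878 w 0.05574809822699551 q6 0.17846224234949454 
 dp [-0.0023  0.0001  0.0256] dr [array([-0.08  ,  0.0145,  0.0557]), array([  -0.0227,   -0.1257, -179.9443])]
```

View pics/c9.png

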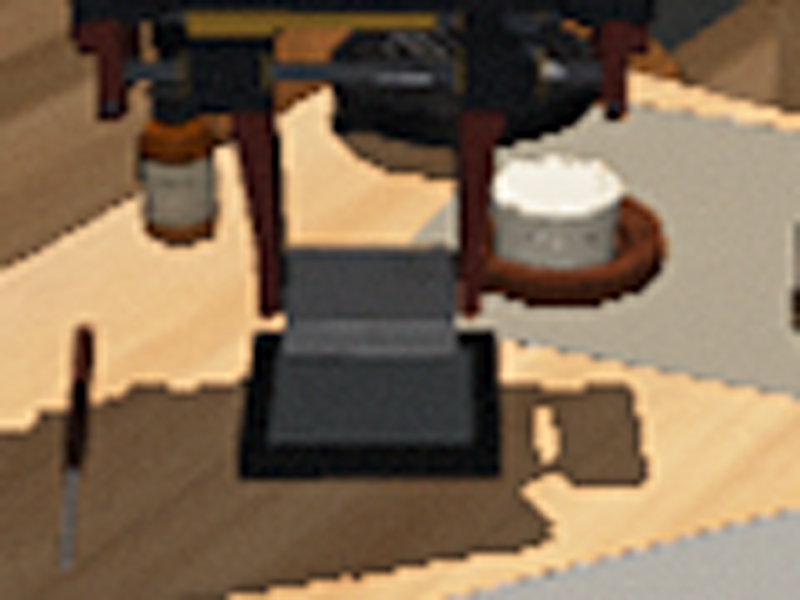

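Block is level and square over the base (base centre at crop 370,400). Lowering.

>>> apply_moves --gripper '[0.5,0.5,0.5,0.5,0.5]' --dp '[[-0.002,0,0.01],[-0.002,0,0.02],[-0.002,0,0.026],[-0.002,0,0.028],[-0.002,0,0.028]]' --dr '[[0,0,0],[0,0,0],[0,0,0],[0,0,0],[0,0,0]]'

```text
time: 17.38
eef_pos: [0.4357, 0.1248, 0.028]
tcp_rot: [-0.0, 0.679, 0.734, -0.0]
force: [0.9, -0.6, -2.8]
grip_width: 0.0555
grip_force: 34.9
```

>>> apply_moves --gripper '[0.5,0.5,0.5,0.5]' --dp '[[0,0,0.001],[0,0,0.002],[0,0,0.002],[0,0,0.002]]' --dr '[[0,0,0],[0,0,0],[0,0,0],[0,0,0]]'

```text
time: 17.88
eef_pos: [0.4358, 0.1248, 0.0262]
tcp_rot: [0.0, 0.679, 0.734, 0.0]
force: [-0.1, 0.3, -2.3]
grip_width: 0.0552
grip_force: 34.9
```

>>> apply_moves --gripper '[0.5,0.5,0.5,0.5]' --dp '[[0,0,0.001],[0,0,0.002],[0,0,0.002],[0,0,0.002]]' --dr '[[0,0,0],[0,0,0],[0,0,0],[0,0,0]]'

```text
time: 18.38
eef_pos: [0.4359, 0.1249, 0.0252]
tcp_rot: [0.0, 0.679, 0.734, 0.0]
force: [-3.8, -0.7, 15.0]
grip_width: 0.0557
grip_force: 34.9
```

>>> apply_moves --gripper '[0.5,0.5,1,1,1]' --dp '[[0,0,-0.001],[0,0,-0.001],[0,0,-0.001],[0,0,-0.001],[0,0,-0.001]]' --dr '[[0,0,0],[0,0,0],[0,0,0],[0,0,0],[0,0,0]]'

```text
time: 19.0
eef_pos: [0.4358, 0.1249, 0.0251]
tcp_rot: [0.0, 0.679, 0.734, 0.0]
force: [0.2, -0.8, -0.1]
grip_width: 0.082
grip_force: 0.0
```

>>> apply_moves --gripper '[1,1,1,1,1]' --dp '[[0,0,-0.015],[0,0,-0.06],[0,0,-0.12],[0.01,0.05,-0.12],[0.01,0.06,-0.12]]' --dr '[[0,0,0],[0,0,0],[0,0,0],[0,0,-5],[0,0,-9]]'

```text
time: 19.62
eef_pos: [0.4986, 0.1405, 0.1486]
tcp_rot: [0.002, 0.618, 0.786, 0.003]
force: [-0.4, 0.2, -0.7]
grip_width: 0.0877
grip_force: 0.0
```

```bash
python3 -c "
from h import *
im=snap('top','t10')
b=snap('side','s10');cv2.imwrite('pics/c10.png',np.hstack([cv2.resize(im[110:260,190:340],(400,400),interpolation=2),cv2.resize(b[170:270,200:300],(400,400),interpolation=2)])[:,:,::-1])
go((.6178,.1556,.12),16)"
```

```text
t 19.725 tcp [0.4961 0.1398 0.1466] yaw 13.521201553246042 w 0.08780243212248556 q6 0.0155631866068164 
 dp [-0.013   0.1219  0.0269] dr [array([ 0.1527,  0.0029, -2.4788]), array([  0.0045,  -0.2366, 177.521 ])]
```

View pics/c10.png

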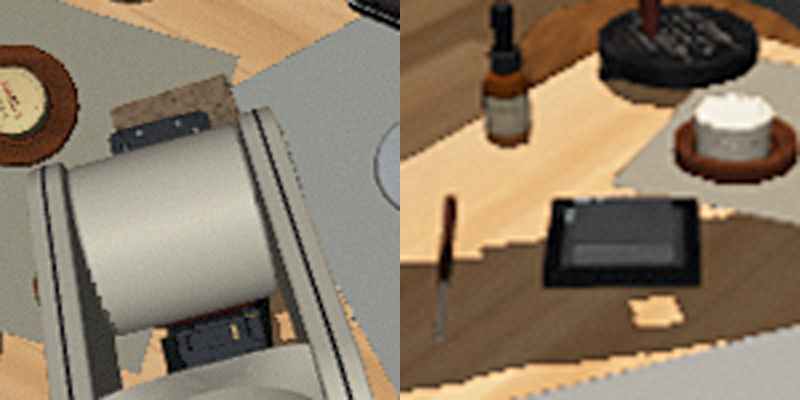

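Block sits flat inside the lip (side crop 620,240). I'm measuring the brick from the earlier picture.

```bash
python3 -c "
from h import *
im=cv2.imread('pics/t7.png')[:,:,::-1].astype(int);R,G,B=im[...,0],im[...,1],im[...,2]
m=(R-B>15)&(R<135)&(R>60)
w=np.zeros_like(m);w[132:182,228:288]=1
m=cv2.morphologyEx((m&w).astype(np.uint8),2,np.ones((2,2),np.uint8))
ys,xs=np.nonzero(m);h=cv2.convexHull(np.c_[xs,ys].astype(np.float32))
for a in m[134:180,230:286]: print(''.join('.#'[v] for v in a))
b=cv2.boxPoints(cv2.minAreaRect(h));W=np.array([ray('top',q,.044) for q in b]);e=np.diff(W,axis=0);print(W,W.mean(0),np.linalg.norm(e,axis=1),np.degrees(np.arctan2(e[:,1],e[:,0])))
P=proj('top',rect(.6178,.1556,np.radians(15),.058,.1,(.044,)));print(P)
"
```

```text
#################################.###############.......
.#############..#########.#######################.......
######.#############.######################...##........
################..####.#########.#####.#####.###........
#####.###.####..######################.##.#####.........
###.##.##..####.###...###.####..####......#####.........
#.#######.##.#####.###.#######.......##########.........
########################.##.....##..############........
###.####################.##.....################........
###.#########.##########..........##############........
#######################...........#############.........
#################...##............##############........
######.#######.....................#############........
###########........................##############.......
.#########.........................##############.......
#..###.............................###############......
###.####...........................###############......
########............................##############......
#########...........................###############.....
#########........
[... 1043 characters left out ...]
......................
#..####.#####...........................................
#.#####.#####...........................................
#######..#####..........................................
########.#####...............##.###.....................
.#######.###.............##########.....................
.###.##..##...........#######.#####.....................
######.##.............#####...#####.....................
#########........####.#########.##......................
[[0.6714 0.2159]
 [0.6697 0.0973]
 [0.5635 0.0986]
 [0.5651 0.2166]] [0.6174 0.1571] [0.1187 0.1062 0.118 ] [-90.8339 179.2538  89.2268]
[[231.2248 150.6596]
 [238.3856 176.4182]
 [283.2242 163.8336]
 [275.9219 138.1299]]
```

>>> apply_moves --gripper '[1,1,1,1,1]' --dp '[[-0.005,0.04,0.01],[-0.01,0.08,0.02],[-0.013,0.12,0.03],[-0.013,0.12,0.03],[-0.013,0.12,0.03]]' --dr '[[0,0,-1],[0,0,-2],[0,0,-2],[0,0,-2],[0,0,-2]]'

```text
time: 20.35
eef_pos: [0.6128, 0.1545, 0.1148]
tcp_rot: [-0.001, 0.606, 0.796, -0.001]
force: [-0.5, 1.5, -0.0]
grip_width: 0.0874
grip_force: 0.0
```

```bash
python3 -c "
from h import *
go((.6178,.1556,.031),15.5)"
```

```text
t 20.35 tcp [0.6128 0.1545 0.1148] yaw 15.446449493747268 w 0.08736166251431464 q6 -0.041446974006081695 
 dp [-0.0003  0.0053  0.0838] dr [array([-0.1386, -0.0079, -0.0536]), array([ -0.0124,   0.2177, 179.9463])]
```

>>> apply_moves --gripper '[1,1,1,1,1]' --dp '[[0,0.004,0.02],[0,0.004,0.045],[0,0.004,0.07],[0,0.004,0.082],[0,0.004,0.082]]' --dr '[[0,0,0],[0,0,0],[0,0,0],[0,0,0],[0,0,0]]'

```text
time: 20.98
eef_pos: [0.6173, 0.1558, 0.032]
tcp_rot: [-0.001, 0.605, 0.796, -0.001]
force: [0.0, -0.2, 1.4]
grip_width: 0.0881
grip_force: 0.0
```

>>> apply_moves --gripper '[1,0.75,0.65,0.6,0.5]' --dp '[[0,0,0],[0,0,0],[0,0,0],[0,0,0],[0,0,0]]' --dr '[[0,0,0],[0,0,0],[0,0,0],[0,0,0],[0,0,0]]' --force 15

```text
time: 21.6
eef_pos: [0.6192, 0.1561, 0.0336]
tcp_rot: [0.001, 0.605, 0.796, 0.001]
force: [1.9, 1.2, 1.4]
grip_width: 0.0582
grip_force: 15.0
```

>>> apply_moves --gripper '[0.5,0.5,0.5]' --dp '[[0,0,0],[0,0,0],[0,0,-0.01]]' --dr '[[0,0,0],[0,0,0],[0,0,0]]' --force 40

```text
time: 21.98
eef_pos: [0.6164, 0.1555, 0.042]
tcp_rot: [-0.001, 0.605, 0.796, -0.002]
force: [-0.5, -0.4, -3.6]
grip_width: 0.058
grip_force: 39.9
```

```bash
python3 -c "
from h import *
go((.4494,.3637,.13),None)"
```

```text
t 21.975 tcp [0.6164 0.1555 0.042 ] yaw 15.499307175478114 w 0.058021866383987694 q6 -0.04214714926012223 
 dp [ 0.2453 -0.1057 -0.0875] dr [array([-0.256 , -0.0133, -0.    ]), array([-0.256 , -0.0133, -0.    ])]
```

>>> apply_moves --gripper '[0.5,0.5,0.5,0.5,0.5]' --dp '[[0,0,-0.04],[0.02,-0.01,-0.08],[0.06,-0.026,-0.088],[0.11,-0.048,-0.088],[0.16,-0.07,-0.088]]' --dr '[[0,0,0],[0,0,0],[0,0,0],[0,0,0],[0,0,0]]'

```text
time: 22.6
eef_pos: [0.5059, 0.2918, 0.131]
tcp_rot: [-0.001, 0.606, 0.796, -0.001]
force: [0.4, 0.5, -4.3]
grip_width: 0.0579
grip_force: 39.9
```

>>> apply_moves --gripper '[0.5,0.5,0.5,0.5,0.5]' --dp '[[0.04,-0.018,0],[0.07,-0.03,0],[0.085,-0.036,0],[0.085,-0.036,0],[0.085,-0.036,0]]' --dr '[[0,0,0],[0,0,0],[0,0,0],[0,0,0],[0,0,0]]'

```text
time: 23.22
eef_pos: [0.4512, 0.3628, 0.131]
tcp_rot: [0.0, 0.606, 0.796, -0.0]
force: [-0.0, -0.2, -3.8]
grip_width: 0.0575
grip_force: 39.9
```

```bash
python3 -c "
from h import *
go((.4494,.3637,.075),None)
P=proj('side',ring(.4494,.3637,.0565,(.029,)));print(P.min(0),P.max(0))
im=cv2.imread('pics/side0.png').astype(int);print('seen',np.array([118,44])/4+[220,160],np.array([279,118])/4+[220,160])"
```

```text
t 23.225 tcp [0.4512 0.3628 0.131 ] yaw 15.45824888047806 w 0.05753670585290836 q6 0.38726425317580637 
 dp [ 0.0014 -0.0015  0.056 ] dr [array([-0.0263,  0.0273,  0.    ]), array([-0.0263,  0.0273,  0.    ])]
[248.3209 170.4566] [289.6236 187.1124]
seen [249.5 171. ] [289.75 189.5 ]
```

>>> apply_moves --gripper '[0.5,0.5,0.5,0.5,0.5]' --dp '[[0.001,-0.001,0.02],[0.001,-0.001,0.04],[0.001,-0.001,0.055],[0.001,-0.001,0.065],[0.001,-0.001,0.065]]' --dr '[[0,0,0],[0,0,0],[0,0,0],[0,0,0],[0,0,0]]'

```text
time: 23.85
eef_pos: [0.4495, 0.3639, 0.0655]
tcp_rot: [-0.0, 0.605, 0.796, -0.001]
force: [-0.9, 0.0, -3.0]
grip_width: 0.0577
grip_force: 39.9
```

```bash
python3 -c "
from h import *
go((.4494,.3637,.0625),None);print(ray('top',(162.75,237.1),.027))
a=snap('top','t11');b=snap('side','s11');cv2.imwrite('pics/c11.png',np.hstack([cv2.resize(a[180:300,100:260],(400,300),interpolation=2),cv2.resize(b[130:220,220:340],(400,300),interpolation=2)])[:,:,::-1])"
```

```text
t 23.85 tcp [0.4495 0.3639 0.0655] yaw 15.47157461495196 w 0.05765896251547363 q6 0.3900433991516086 
 dp [-0.0002 -0.0001  0.003 ] dr [array([-0.0697,  0.0309,  0.    ]), array([-0.0697,  0.0309,  0.    ])]
[0.4489 0.363 ]
```

View pics/c11.png

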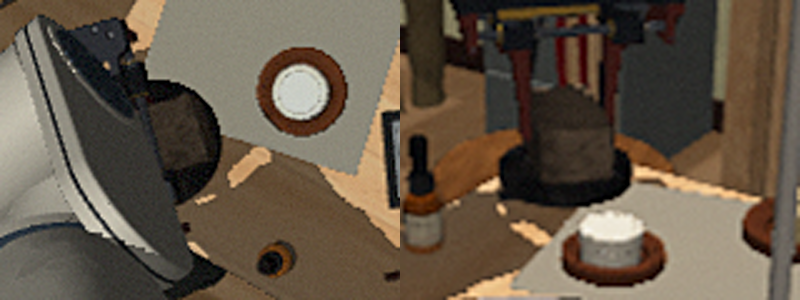

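Brick is level and over the disc (side crop 570,170). Setting it down.

>>> apply_moves --gripper '[0.5,0.5,0.5,0.5]' --dp '[[0,0,0.002],[0,0,0.004],[0,0,0.004],[0,0,0.004]]' --dr '[[0,0,0],[0,0,0],[0,0,0],[0,0,0]]'

```text
time: 24.45
eef_pos: [0.4497, 0.3647, 0.0624]
tcp_rot: [0.0, 0.605, 0.796, 0.0]
force: [-0.4, 0.5, -1.9]
grip_width: 0.0574
grip_force: 39.9
```

>>> apply_moves --gripper '[0.5,0.5,0.5,0.5]' --dp '[[0,0,0.001],[0,0,0.002],[0,0,0.002],[0,0,0.002]]' --dr '[[0,0,0],[0,0,0],[0,0,0],[0,0,0]]'

```text
time: 24.95
eef_pos: [0.4498, 0.3647, 0.0623]
tcp_rot: [0.0, 0.605, 0.796, 0.0]
force: [-4.7, -3.6, 19.3]
grip_width: 0.058
grip_force: 39.9
```

Contact at the expected height; I'll ease off, release and withdraw upward, then aside.

>>> apply_moves --gripper '[0.5,0.5,0.8,1,1]' --dp '[[0,0,-0.002],[0,0,-0.002],[0,0,-0.002],[0,0,-0.002],[0,0,-0.002]]' --dr '[[0,0,0],[0,0,0],[0,0,0],[0,0,0],[0,0,0]]'

```text
time: 25.58
eef_pos: [0.4496, 0.3644, 0.062]
tcp_rot: [-0.0, 0.605, 0.796, -0.0]
force: [0.2, -0.4, 0.4]
grip_width: 0.0841
grip_force: 0.0
```

>>> apply_moves --gripper '[1,1,1,1,1]' --dp '[[0,0,-0.015],[0,0,-0.05],[0,0,-0.1],[0,0,-0.15],[0,0,-0.18]]' --dr '[[0,0,0],[0,0,0],[0,0,0],[0,0,0],[0,0,0]]'

```text
time: 26.2
eef_pos: [0.4503, 0.365, 0.2461]
tcp_rot: [0.001, 0.605, 0.796, 0.002]
force: [0.5, -0.3, -0.0]
grip_width: 0.0878
grip_force: 0.0
```

```bash
python3 -c "
from h import *
go((.30,.55,.242),None)"
```

```text
t 26.2 tcp [0.4503 0.365  0.2461] yaw 15.498047958991997 w 0.08779725073294906 q6 0.39015865420159174 
 dp [ 0.2184 -0.0954  0.0041] dr [array([ 0.2304, -0.0938,  0.0002]), array([ 0.2304, -0.0938,  0.0002])]
```

>>> apply_moves --gripper '[1,1,1,1,1]' --dp '[[0.05,-0.02,0],[0.1,-0.04,0],[0.15,-0.065,0],[0.2,-0.085,0],[0.22,-0.095,0]]' --dr '[[0,0,0],[0,0,0],[0,0,0],[0,0,0],[0,0,0]]'

```text
time: 26.82
eef_pos: [0.2974, 0.5529, 0.2432]
tcp_rot: [-0.0, 0.604, 0.797, 0.001]
force: [0.5, -0.4, 0.3]
grip_width: 0.088
grip_force: 0.0
```

>>> apply_moves --gripper '[1,1]' --dp '[[0,0,0],[0,0,0]]' --dr '[[0,0,0],[0,0,0]]'

```text
time: 27.08
eef_pos: [0.3, 0.55, 0.2423]
tcp_rot: [0.0, 0.606, 0.796, -0.0]
force: [0.0, -0.4, 0.4]
grip_width: 0.0878
grip_force: 0.0
```

```bash
python3 -c "
from h import *
a=snap('top','t12');cv2.imwrite('pics/c12.png',cv2.resize(a[115:300,125:325],None,fx=3.2,fy=3.2,interpolation=2)[:,:,::-1])
for P in (rect(.4494,.3637,np.radians(15.5),.058,.1,(.073,)),): print((proj('top',P)-[125,115])*3.2)
print((proj('top',ring(.4358,.1245,.001,(.02,))).mean(0)-[125,115])*3.2)"
```

```text
[[ 15.5638 368.1059]
 [ 38.9462 454.4138]
 [188.0999 411.0434]
 [164.2197 325.0086]]
[473.1339 405.7562]
```

View pics/c12.png

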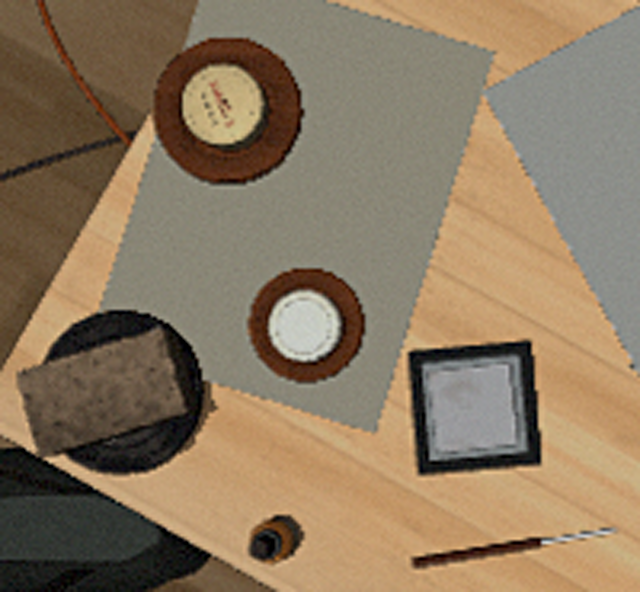

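```bash
python3 -c "
from h import *
im=cv2.imread('pics/t12.png')[:,:,::-1].astype(int);R,B=im[...,0],im[...,2]
P=(proj('top',ring(.4494,.3637,.0565,(.02,.029,)))-[125,115])*3.2;print('disc bbox',P.min(0),P.max(0),'seen 40 310 203 473')
m=((R-B)>12)&(R<150)&(R>50)&((R-B)<60)
w=np.zeros_like(m);w[210:262,126:190]=1
m=cv2.morphologyEx((m&w).astype(np.uint8),2,np.ones((3,3),np.uint8))
ok=cv2.connectedComponents(m)[1];s=ok[238,155]
h=comp(m,(155,238));b=cv2.minAreaRect(h.astype(np.float32));W=np.array([ray('top',q,.073) for q in cv2.boxPoints(b)]);e=np.diff(W,axis=0);print(W.mean(0),np.linalg.norm(e,axis=1),(cv2.boxPoints(b)-[125,115])*3.2)
"
```

```text
disc bbox [ 35.6315 306.6801] [205.1648 473.968 ] seen 40 310 203 473
[0.4487 0.3653] [0.1017 0.0594 0.1013] [[ 10.3118 371.4866]
 [160.187  323.1397]
 [188.2662 410.1851]
 [ 38.391  458.532 ]]
```

The brick is within about 2 mm of the disc's centre. All four are seated and the bystanders haven't moved.

```bash
python3 -c "
from rig import r
print(r.hand_in())"
```

```text
the job is handed in; nothing more can be done
None
```

The job is handed in: the jar, tin and block are seated in their places, the brick lies flat within about 2 mm of the turntable's centre, and I did not touch the dropper bottle or the tweezers (about 27 s of the 106 s used).

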